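# Isolate the ring bender, drop on its missing roller, re-energise

### The arm

A 6-joint arm with a two-finger parallel gripper is mounted at the origin on the work surface. World frame = base frame: x ahead of the robot, y to its left, z up, the work surface at z = 0. Lengths are in mm, angles in rad, forces in N, time in s.
With the tool pointing down it reaches from about 300 to 775 mm from the base axis. Payload 14.6 kg.
Tool frame: the origin (TCP) lies at the very end of the fingers, on their centre line; the grasp point (between the pads) lies manip.grip_depth behind it (manip.grip_depth is the distance from the TCP to the grasp point, in mm); x points along the fingers, z is the direction in which the jaws open and shut, and the axes are right-handed (so a half turn about x gives the same grasp; the last joint's range is limited). The gripper opens to 94 mm and grips with 3 to 60 N. Pads are 16 mm wide; open, the fingers measure 119 mm over their backs; the gripper's body (75 mm by 177 mm) begins 78 mm behind the grasp point.
Start: joints at [1.203, 0.3, 1.521, -0, 1.321, -0.067], TCP at [162.954, 525.295, 205.446] pointing down, gripper open.
Joint ranges: [-3.03, 3.03], [-0.79, 2.21], [0.23, 2.52], [-1.04, 4.18], [0, 3.07], [-2.55, 2.55]. Speed limits (rad/s): [2.22, 2.22, 2.57, 3.14, 3.14, 3.14].

### API

Orientations are given as [roll, pitch, yaw] about the fixed x, y, z axes, in that order (R = Rz(yaw) Ry(pitch) Rx(roll)).
In Python, from cell import manip gives the robot as it stands.
- The arm moves only by the tool step_arm, never from a script. Its argument "commands" is one flat list of numbers, 7 for each row, row after row: the shift along the tool's x, y, z in m, then the turn, a rotation vector about the tool's x, y, z in degrees, then the finger opening in m, from 0 to 0.094. A call has 1 to 5 rows; each row shifts and turns the commanded pose from where the row before left it, along the tool's axes as they then stand; what a row does not reach is not made up. A row lasts 1/8 s, in which the tool goes at most 62.5 mm and 10.7 degrees, less where a joint would pass 70% of its speed; a pose out of reach is approached as far as the arm can. A call with a gripper value outside its range is refused whole. The fingers move at their own pace and stop on an object; "squeeze" is the grip in N (left out, the last holds). Time passes only in rows, so rows that do not move let the fingers close. It gives the time, the measured TCP pose, the force and the opening at its end, in the units of the state.
- manip.read_state(): the state, without advancing time (a new reading comes with each control period).
- manip.camera(name): name is "side" or "top" or "wrist"; returns the picture (384x512x3 uint8, red, green, blue); there is no depth.
- manip.camera_model(name): a dict with "intrinsics" (3x3 intrinsics, pixels), "origin" and "orientation" of the camera in the world; the wrist camera has in their place "tool_from_camera" (4x4, takes a point from camera to tool coordinates, whose origin is the TCP and whose axes are the tool frame's). Camera axes: x right, y up, looking along -z (the intrinsics and any distortion apply to the point x, -y, -z); pixel columns grow to the right and rows downward; lengths in mm; the calibration is good to about 2 mm. The wrist camera is an equidistant fisheye: a pixel r from the principal point sees the ray r / f radians off the axis. A picture is of the moment at which its call begins: read the wrist's pose just before it. camera_model takes no time and is no camera call.
- manip.sign_off(): hands the job in, once; it reports no verdict.
Trained networks look in the newest picture that a camera, given by its name, has taken for a name from the list of things; names that differ only in an ending like _2 or _b are one class to them, and where a whole thing is asked for, a point or a joint stands for the part that bears it (a point fixed in the world has none). Each returns a list of dicts, best first, with "score" (0 to 1); they miss things now and then, are a little off and sometimes report something else, mostly with a low value. They report only what shows in the picture. A call takes as long as a camera call. They do not tell look-alikes from the thing itself.
- manip.find_in(thing, camera): "centre" ([row, column] in pixels, amid what is visible of it).
- manip.outline_of(thing, camera): "pixels" (384x512 bool, what is visible of it) and "centre" ([row, column] in pixels, amid what is visible of it).
The state is a dict: "clock": time; "joints": joint angles; "qd": joint speeds; "effort": joint torques, N m; "eef_pos": TCP position; "eef_rot": TCP orientation; "wrist_force": force on the tool from outside, world axes, zero at the start; "moment": the same for the moment, N m; "finger_gap": finger opening in mm.
Only numpy, scipy, OpenCV 4.12 (cv2) and the standard library are available. Lean on these libraries where they do the work, as an engineer would, in place of code of your own. Each camera call takes 0.05 s, during which the arm holds its last target. There are 200 camera calls.

### The job

The ring bender has been left live with one roller missing. Throw the locking toggle on the switch box over to off (lift the red knob out of its notch, swing it past centre and let it drop into the other notch), then slide the steel roller with the brass bush down the bender's bare pin until it sits on its shoulder, lowering it and not dropping it, and then throw the toggle back to on. The switch box only stands on the bench, so feel your way and do not drag, lift or tip it, and leave everything else on the bench where it is.

Things in the scene. Friction and masses are not known exactly. Their poses are not given: they have to be found in the camera images.
- switchbox: Grey steel switch box, 170 (x) by 150 (y) by 75 mm high, about 3 kg, loose on rubber feet: some 25 to 35 N of pull lifts it, some 15 N of side push drags it. Origin: centre of its underside. The toggle stands in the middle of its top and swings in the box's own x-z plane: leaning to the box's +x (green dot) is ON, to -x (red dot) is OFF. A dial and a lamp, under 20 mm high, sit near its +y edge.
- lever_pivot (a point): On the toggle's pivot axis (along the box's y), at the middle of the box's top face, 75 mm above the bench; axes as the box's. Steel latch cheeks stand 9.5 to 14.5 mm either side of the lever, up to 38 mm above the top, each with a tooth in the middle between two notches.
- lever_knob (a point): Centre of the toggle's red ribbed knob, a cylinder of 18 mm diameter and 36 mm length along the lever, 70 mm from the pivot (78 mm when fully lifted). Its z axis points outward along the lever. Pinch it with the fingers on its box +y and -y sides; a tool that leans along with the lever holds it best; held upright, it turns and may creep between the pads.
- isolator (a joint): Angle of the toggle lever: 0 = ON (leaning 0.38 rad to the box's +x, end stop), 0.38 = upright, 0.76 = OFF (leaning 0.38 rad to -x, end stop). A spring throws it away from upright to the side it is on; swinging it takes up to about 5 N at the knob. With the knob down it turns only about 0.1 rad from a stop before the latch blocks it. Starts at ON.
- latch (a joint): How far the red knob is lifted outward along the lever, 0 to 8 mm, against a spring: 5 N at 0, 9 N at 8 mm, then a hard stop. Its cross pin clears the latch teeth when lifted 6 mm or more; let go at either end of the swing it snaps back to 0, into the notch, and the lever is locked.
- bender: Green motorised ring bender, fixed: gear case 220 (x) by 260 (y) mm, its steel bed 70 mm above the bench, motor and handwheel on its +x side. Origin: centre of its underside. Two steel rollers of 54 mm diameter with brass bushes are fitted on its bed, at (-45, -55) and (45, 0) mm in its frame, their pins ending 130 mm above the bench; the bare pin stands at (-45, 55) mm.
- pin_seat (a point): On the axis of the bare upright pin, on the shoulder where the roller must sit: 78 mm above the bench. The shoulder is 40 mm in diameter and 8 mm high.
- pin_top (a point): Centre of the top of the bare pin: 52 mm above the shoulder, 130 mm above the bench. The pin is 24 mm in diameter; its top 6 mm taper to 12 mm.
- roller_mid (a point): Centre (half-way up) of the loose steel roller with the brass bush: outside diameter 54 mm, height 44 mm, bore 26 mm right through, about 0.55 kg; stands upright on the bench at the start, either end up is the same. Its z axis is its own axis. Seated, its centre is 22 mm above the shoulder.
- roller_black: Bystander: black rubber roller, 54 mm diameter, 44 mm high, bore 18 mm, standing. Origin: centre of its underside. Leave it.
- roller_blue: Bystander: blue plastic roller, 62 mm diameter, 36 mm high, bore 20 mm, standing. Origin: centre of its underside. Leave it.
- tape: Bystander: yellow tape measure, 70 by 42 by 62 mm. Origin: centre of its underside. Leave it.
- snips: Bystander: red-handled snips lying along x, 250 mm long, 90 mm wide, 20 mm high. Leave them.
- oil_can: Bystander: yellow can, 64 mm diameter, 125 mm high. Origin: centre of its underside. Leave it.
- hammer: Bystander: hammer lying across the bench, 260 mm long. Leave it.
Mind the look-alikes: they are no part of the job. What is shaped like the part that bears roller_mid but purple is not meant.

How it is judged:
By the outcome, as a careful person would: the job done as asked, in the order asked, and still so for the second after the job is handed in, with the robot touching nothing.
It also fails if it takes over 70 s, if anything falls off the work surface, if the arm or the gripper's body presses on something with over 40 N, if the wrist force passes 120 N, or if a joint passes its speed limit or range.

## Working session

There is one attempt and no reset: what is moved stays moved. The work goes in short steps, Python scripts to look and compute and a tool call to move; the robot and the scene stay as the last step left them, time stands still between calls to the robot, and variables do not carry over. Pictures are saved under pics/ and viewed, about 8 in all and at most 12, crops included, and the job is handed in when it is done.

Besides the shell and the picture viewer there is one more tool, called after "Emit:" as name(argument=value, ...) on one line, values as JSON. step_arm: Moves the arm, as the interface text tells. Its arguments: {"type":"object","properties":{"commands":{"type":"array"},"squeeze":{"type":"number"}},"required":["commands"]}

```bash
ls; mkdir -p pics
python3 - <<'E'
from cell import manip
import cv2,numpy as np
s=manip.read_state();print(s, manip.grip_depth)
for c in("side","top"):
    im=manip.camera(c);cv2.imwrite(f"pics/{c}0.png",im[:,:,::-1])
    m=manip.camera_model(c);print(c,m)
    for t in("switchbox","lever_knob","bender","pin_top","roller_mid","roller_black","roller_blue"):
        print(t,[(np.round(d["centre"],1).tolist(),round(d["score"],2)) for d in manip.find_in(t,c)][:4])
print(manip.camera_model("wrist"))
E
```

```text
pics
{'clock': 0.0, 'joints': array([ 1.20340470e+00,  3.00463929e-01,  1.52156619e+00, -1.32348124e-05,
        1.32069209e+00, -6.66227837e-02]), 'qd': array([-0.00314801, -0.00023054,  0.00122255, -0.00017507,  0.00035329,
        0.00051749]), 'effort': array([-3.17103550e-04, -5.31807983e+01, -3.52732229e+01,  7.08386488e-02,
        2.44464056e-02, -1.49959574e-04]), 'eef_pos': array([162.86638093, 525.06593157, 204.89656312]), 'eef_rot': array([ 3.08631844,  1.5696667 , -1.9268361 ]), 'wrist_force': array([-0.43582449, -0.03532119,  0.48244802]), 'moment': array([-0.03331157,  0.03981109, -0.01860673]), 'finger_gap': 94.059259385271} 18.8
side {'intrinsics': array([[484.66178212,   0.        , 257.43986372],
       [  0.        , 484.66178212, 190.73736045],
       [  0.        ,   0.        ,   1.        ]]), 'origin': array([   31.77735902, -1015.51406835,   894.16268182]), 'orientation': array([ 0.95021702,  0.01908585, -0.47327248])}
switchbox [([161.9, 208.6], 0.78), ([138.6, 273.6], 0.31)]
lever_knob [([138.2, 215.0], 0.68)]
bender []
pin_top [([196.4, 336.4], 0.91)]
rol
[... 607 characters left out ...]
pin_top [([185.5, 152.2], 0.61)]
roller_mid [([244.3, 347.8], 0.86), ([251.2, 380.5], 0.72), ([209.1, 346.4], 0.5)]
roller_black []
roller_blue [([214.4, 376.3], 0.86)]
{'intrinsics': array([[297.31863964,   0.        , 256.25012739],
       [  0.        , 297.31863964, 187.0805293 ],
       [  0.        ,   0.        ,   1.        ]]), 'tool_from_camera': array([[-2.04923569e-04,  2.66268777e-01, -9.63898800e-01,
        -1.79408924e+02],
       [-5.01775312e-04,  9.63898671e-01,  2.66268848e-01,
         7.78731105e+01],
       [ 9.99999853e-01,  5.38225383e-04, -6.39184573e-05,
         1.14514183e-01],
       [ 0.00000000e+00,  0.00000000e+00,  0.00000000e+00,
         1.00000000e+00]])}
```

Run:
```python
import cv2,numpy as np
a=cv2.imread("pics/side0.png")[90:384,130:450];b=cv2.imread("pics/top0.png")[60:320,80:440]
cv2.imwrite("pics/sidec.png",cv2.resize(a,None,fx=2.04,fy=2.04,interpolation=3))
cv2.imwrite("pics/topc.png",cv2.resize(b,None,fx=2.2,fy=2.2,interpolation=3))
```

```text
(no output)
```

View pics/sidec.png

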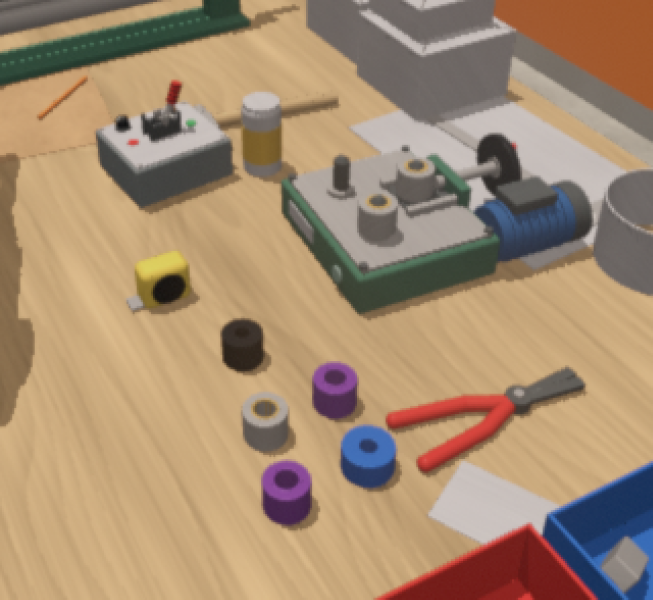

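View pics/topc.png

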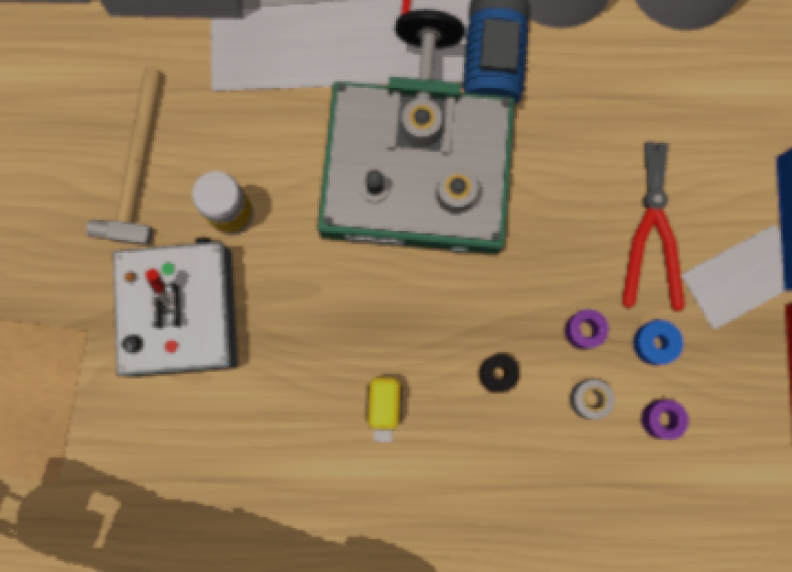

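Side crop: the steel roller with brass bush is at about (260,297) full-frame, between the two purple ones, and the bare pin is the left-rear one. The toggle leans to the green dot. Top crop: box at far left with its +x facing image-up, roller at (349,241) and bare pin at about (251,142).

```bash
cat > h.py <<'E'
from cell import manip
import cv2,numpy as np
from scipy.spatial.transform import Rotation as R
M={c:manip.camera_model(c) for c in("side","top","wrist")}
def ray(c,r,col,st=None):
    m=M[c];K=m["intrinsics"];x=(col-K[0,2])/K[0,0];y=(r-K[1,2])/K[1,1]
    if c!="wrist":
        return m["origin"],R.from_euler("xyz",m["orientation"]).apply(np.array([x,-y,-1])/np.sqrt(x*x+y*y+1))
    t=np.hypot(x,y)+1e-12;d=np.array([np.sin(t)*x/t,-np.sin(t)*y/t,-np.cos(t)])
    T=m["tool_from_camera"];Rt=R.from_euler("xyz",st["eef_rot"])
    return st["eef_pos"]+Rt.apply(T[:3,3]),Rt.apply(T[:3,:3]@d)
def atz(c,p,z,st=None):
    o,d=ray(c,*p,st);return o+d*(z-o[2])/d[2]
def tri(rs):
    A=[];b=[]
    for o,d in rs:
        P=np.eye(3)-np.outer(d,d);A.append(P);b.append(P@o)
    x=np.linalg.solve(sum(A),sum(b));return x,[np.linalg.norm(p@(x-o)) for p,(o,d) in zip(A,rs)]
def proj(c,p,st=None):
    m=M[c];K=m["intrinsics"]
    if c!="wrist":
        q=R.from_euler("xyz",m["orientation"]).inv().apply(np.array(p)-m["origin"]);u=np.array([q[0],-q[1]])/-q[2]
    else:
        T=m["tool_from_camera"];t=R.from_euler("xyz",st["eef_rot"]).inv().apply(np.array(p)-st["eef_pos"])
        q=T[:3,:3].T@(t-T[:3,3]);h=np.hypot(q[0],q[1]);u=np.array([q[0],-q[1]])/h*np.arctan2(h,-q[2])
    return [K[1,1]*u[1]+K[1,2],K[0,0]*u[0]+K[0,2]]
def toolmove(st,pos,Rg):
    "shift (m) and turn (deg) in tool axes to goal"
    r=R.from_euler("xyz",st["eef_rot"]);return np.round(r.inv().apply(np.array(pos)-st["eef_pos"])/1e3,4),np.round((r.inv()*Rg).as_rotvec(degrees=True),2)
def tool(xa,za):
    xa=np.array(xa,float);xa/=np.linalg.norm(xa);za=np.array(za,float);za-=xa*(xa@za);za/=np.linalg.norm(za)
    return R.from_matrix(np.c_[xa,np.cross(za,xa),za])
E
python3 - <<'E'
from h import *
rd=lambda v:np.round(v,1).tolist()
print("knob",[rd(v) for v in tri([ray("side",138.2,215),ray("top",185.5,151)])])
print("roller",[rd(v) for v in tri([ray("side",296.1,257.5),ray("top",241,349.5)])],rd(atz("top",(240.9,349.5),40)))
print("pintop",[rd(v) for v in tri([ray("side",90+158/2.04,130+342/2.04),ray("top",60+177/2.2,80+374/2.2)])])
for n,p,z in(("greendot",(60+268/2.2,80+168/2.2),75),("red",(60+346/2.2,80+171/2.2),75),("c1",(60+252/2.2,80+116/2.2),75),("c2",(60+243/2.2,80+221/2.2),75),("c3",(60+369/2.2,80+232/2.2),75),("c4",(60+375/2.2,80+119/2.2),75),("fitA",(60+187/2.2,80+458/2.2),122),("fitB",(60+117/2.2,80+422/2.2),122)): print(n,rd(atz("top",p,z)))
print(tool([0,0,-1],[0,1,0]).as_euler("xyz"),R.from_euler("xyz",manip.read_state()["eef_rot"]).as_matrix().round(2))
E
```

```text
knob [[523.4, 271.6, 126.4], [2.4, 2.4]]
roller [[378.3, -308.9, 26.5], [2.9, 2.9]] [381.1, -306.6, 40.0]
pintop [[662.6, -5.4, 126.8], [1.4, 1.4]]
greendot [544.7, 270.2, 75.0]
red [440.2, 260.2, 75.0]
c1 [565.3, 341.3, 75.0]
c2 [580.1, 200.9, 75.0]
c3 [411.2, 178.3, 75.0]
c4 [401.1, 326.2, 75.0]
fitA [651.1, -115.1, 122.0]
fitB [745.9, -66.9, 122.0]
[-1.57079633  1.57079633  0.        ] [[ 0.   -0.96  0.3 ]
 [ 0.    0.3   0.96]
 [-1.    0.    0.  ]]<sys>:0: UserWarning: Gimbal lock detected. Setting third angle to zero since it is not possible to uniquely determine all angles.
```

Run:
```python
from h import *
s=manip.read_state();a=np.radians(6)
print(toolmove(s,[440,270,260],tool([0,0,-1],[-np.sin(a),np.cos(a),0])))
```

```text
(array([-0.0545, -0.3402, -0.1618]), array([-23.23,   0.  ,   0.  ]))
```

Emit:
step_arm(commands=[-0.011,-0.05,-0.024,0,0,0,0.094,-0.011,-0.05,-0.024,0,0,0,0.094,-0.011,-0.05,-0.024,0,0,0,0.094,-0.011,-0.05,-0.024,0,0,0,0.06,-0.011,-0.05,-0.024,0,0,0,0.06])

```text
clock: 1.42
eef_pos: [367.3, 335.2, 261.0]
eef_rot: [-0.543, 1.57, 0.727]
wrist_force: [0.9, 0.4, 0.9]
finger_gap: 77.4
```

Emit:
step_arm(commands=[0,-0.045,-0.021,0,0,0,0.06,0,-0.045,-0.021,0,0,0,0.06,0,0,0,-8,0,0,0.06,0,0,0,-8,0,0,0.06,0,0,0,-7.2,0,0,0.06])

```text
clock: 2.05
eef_pos: [439.8, 269.7, 260.4]
eef_rot: [1.568, 1.571, -3.036]
wrist_force: [-0.3, -0.4, -0.3]
finger_gap: 59.9
```

Run:
```python
from h import *
s=manip.read_state();print(s["eef_pos"],s["clock"],s["wrist_force"],s["finger_gap"])
im=manip.camera("wrist");cv2.imwrite("pics/w1.png",im[:,:,::-1]);np.save("w1.npy",s,allow_pickle=True)
for t in("switchbox","lever_knob","lever_pivot"):
  print(t,[(np.round(d["centre"],1).tolist(),round(d["score"],2)) for d in manip.find_in(t,"wrist")][:4])
for p in([489,262,75],[515,264,140],[544,268,75],[437,258,75]): print(p,np.round(proj("wrist",p,s)))
```

```text
[439.79401619 269.67419439 260.43307218] 2.05 [-0.28779989 -0.37133512 -0.27039128] 59.94968570761906
switchbox [([193.8, 252.7], 0.95)]
lever_knob [([243.1, 247.1], 0.85)]
lever_pivot [([197.7, 250.3], 0.77)]
[489, 262, 75] [206. 246.]
[515, 264, 140] [246. 244.]
[544, 268, 75] [244. 247.]
[437, 258, 75] [166. 247.]
```

View pics/w1.png

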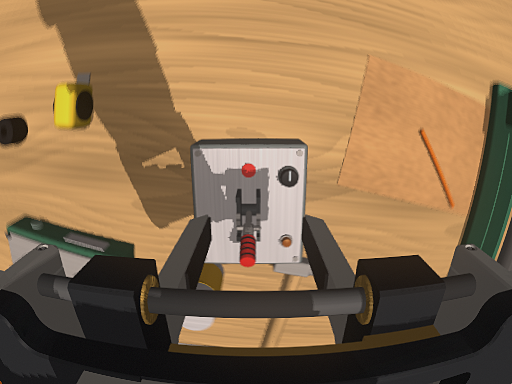

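The box fills the middle: red dot (170,249), knob (about 243,247) and the latch cheeks around (205,248). The fingers straddle it.

Run:
```python
from h import *
s=np.load("w1.npy",allow_pickle=True).item()
im=cv2.imread("pics/w1.png");hsv=cv2.cvtColor(im,cv2.COLOR_BGR2HSV)
red=((hsv[...,0]<8)|(hsv[...,0]>172))&(hsv[...,1]>150)&(hsv[...,2]>80)
n,l,st,c=cv2.connectedComponentsWithStats(red.astype(np.uint8))
for i in range(1,n):
    if st[i,4]>15: print(st[i],c[i])
top=(hsv[...,1]<45)&(hsv[...,2]>70)
n,l,st,c=cv2.connectedComponentsWithStats(top.astype(np.uint8))
i=l[160,215] or l[160,265];print(st[i])
rr,cc=np.where(l==i);
for r in(152,160,170,180,190,200,205): 
    q=cc[rr==r];print(r,q.min(),q.max(),atz("wrist",(r,q.min()),75,s).round(1),atz("wrist",(r,q.max()),75,s).round(1))
for cl in(205,225,245,265,285,300):
    q=rr[cc==cl];print(cl,q.min(),q.max(),atz("wrist",(q.min(),cl),75,s).round(1),atz("wrist",(q.max(),cl),75,s).round(1))
print(atz("wrist",(170,249),75,s))
cv2.imwrite("pics/w1c.png",cv2.resize(im[130:290,170:340],None,fx=3.7,fy=3.7,interpolation=3))
```

```text
[242 164  13  13 143] [248.         169.91608392]
[242 234  12   4  22] [247.90909091 235.54545455]
[241 238  14   6  50] [247.76 240.14]
[240 243  15  24 274] [247.30291971 255.44525547]
[  159   144   154   144 12970]
152 192 306 [425.8 187.2  75. ] [410.7 329.4  75. ]
160 192 306 [436.  187.8  75. ] [420.8 330.8  75. ]
170 193 306 [448.9 189.9  75. ] [433.6 332.6  75. ]
180 193 305 [462.  190.6  75. ] [446.6 333.3  75. ]
190 194 305 [475.2 192.7  75. ] [459.8 335.3  75. ]
200 195 304 [488.7 194.6  75. ] [473.3 336.   75. ]
205 195 304 [495.6 195.   75. ] [480.1 337.1  75. ]
205 144 262 [414.2 203.   75. ] [579.8 212.1  75. ]
225 144 263 [411.8 228.1  75. ] [577.7 240.6  75. ]
245 144 233 [409.3 252.7  75. ] [527.8 264.3  75. ]
265 144 263 [406.7 277.2  75. ] [571.2 296.5  75. ]
285 144 273 [403.9 301.8  75. ] [585.1 327.1  75. ]
300 144 275 [401.7 320.5  75. ] [586.8 349.4  75. ]
[441.51086055 260.99286525  75.        ]
```

View pics/w1c.png

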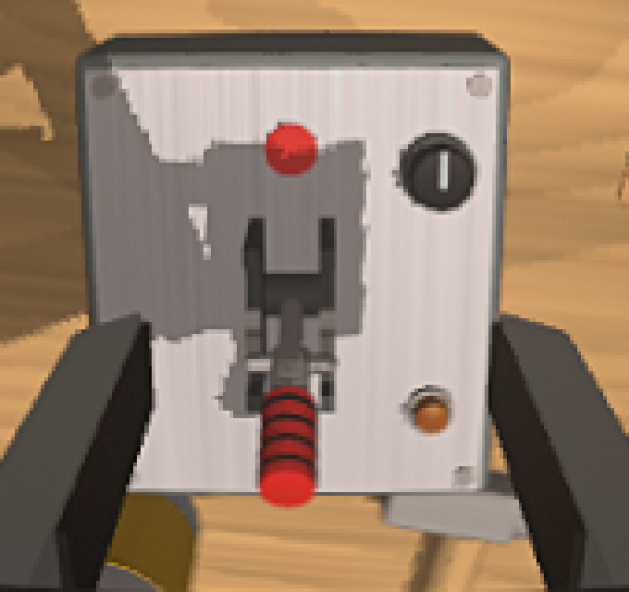

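Run:
```python
from h import *
s=np.load("w1.npy",allow_pickle=True).item()
a=np.radians(6.3);ex=np.array([np.cos(a),np.sin(a),0]);ey=np.array([-np.sin(a),np.cos(a),0])
P=lambda r,c:atz("wrist",(130+r/3.7-.5,170+c/3.7-.5),75,s)
for n,p in(("near",P(67,290)),("far",P(491,200)),("far2",P(491,380)),("red",P(150,292))): print(n,p.round(1),(p@ex).round(1),(p@ey).round(1))
o=441.5*np.cos(0)
piv=np.array([441.5,261,75])+52*ex;print(piv)
for k in(52,): print(np.round(proj("wrist",piv,s)))
for L in(61,70,79,88): q=piv+L*(np.sin(.38)*ex+np.array([0,0,np.cos(.38)]));print(L,q.round(1),np.round(proj("wrist",q,s),1),np.round(proj("top",q),1),np.round(proj("side",q),1))
```

```text
near [413.5 256.7  75. ] 439.1 209.8
far [576.6 238.5  75. ] 599.3 173.7
far2 [568.9 306.4  75. ] 599.1 242.1
red [441.6 260.3  75. ] 467.5 210.2
[493.18596968 266.70618418  75.        ]
[209. 249.]
61 [515.7 269.2 131.6] [244.1 248.5] [188.8 150.8] [137.6 213.7]
70 [519.  269.6 140. ] [250.  248.4] [187.1 150. ] [135.  214.4]
79 [522.3 269.9 148.4] [256.1 248.2] [185.5 149.1] [132.4 215.2]
88 [525.6 270.3 156.7] [262.4 248.1] [183.8 148.1] [129.8 215.9]
```

```bash
cat >> h.py <<'E'
A=np.radians(6.3);EX=np.array([np.cos(A),np.sin(A),0]);EY=np.array([-np.sin(A),np.cos(A),0]);EZ=np.array([0,0,1.]);PIV=np.array([493,265.7,75])
def lev(th,L,piv=PIV,lean=None):
    "TCP goal at length L on the lever, th=isolator angle"
    u=lambda t:np.sin(.38-t)*EX+np.cos(.38-t)*EZ
    return piv+L*u(th),tool(-u(th if lean is None else lean),EY)
E
python3 - <<'E'
from h import *
s=manip.read_state()
print(toolmove(s,*lev(0,112)),atz("top",(60+195/2.2,80+217/2.2),125))
p,r=lev(0,112);print(p)
E
```

```text
(array([ 0.0814, -0.0942, -0.0092]), array([-0.5 ,  0.1 , 21.77])) [633.85780703 198.81624847 125.        ]
[534.29221199 270.25870264 179.01043918]
```

Emit:
step_arm(commands=[0,-0.048,-0.005,0,0,0,0.06,0,-0.046,-0.004,0,0,0,0.06,0,0,0,-0.2,0,7.26,0.05,0,0,0,-0.2,0,7.26,0.05,0,0,0,-0.1,0,7.25,0.05])

```text
clock: 2.88
eef_pos: [534.2, 270.6, 260.7]
eef_rot: [1.569, 1.187, -3.033]
wrist_force: [-0.1, -0.1, -0.2]
finger_gap: 50.1
```

Run:
```python
from h import *
s=manip.read_state()
print(s["eef_pos"],toolmove(s,*lev(0,112)),toolmove(s,*lev(0,54)))
```

```text
[534.22489373 270.64017079 260.6652036 ] (array([ 0.0757, -0.0306, -0.0004]), array([ 0.02,  0.02, -0.21])) (array([ 0.1337, -0.0308, -0.0005]), array([ 0.02,  0.02, -0.21]))
```

Emit:
step_arm(commands=[0.038,-0.0153,-0.0002,0,0,0,0.05,0.038,-0.0153,-0.0002,0,0,-0.2,0.05,0,0,0,0,0,0,0.05])

```text
clock: 3.25
eef_pos: [533.3, 270.0, 176.0]
eef_rot: [1.573, 1.189, -3.029]
wrist_force: [0.4, -0.2, 0.5]
finger_gap: 50.0
```

Run:
```python
from h import *
s=manip.read_state()
im=manip.camera("wrist");cv2.imwrite("pics/w2.png",cv2.resize(im[120:340,130:390,::-1],None,fx=3,fy=3,interpolation=2))
print(s["eef_pos"],toolmove(s,*lev(0,54)),s["wrist_force"])
for L in(52,88): print(proj("wrist",PIV+L*(np.sin(.38)*EX+np.cos(.38)*EZ),s))
hsv=cv2.cvtColor(im,cv2.COLOR_RGB2HSV);red=((hsv[...,0]<8)|(hsv[...,0]>172))&(hsv[...,1]>150)&(hsv[...,2]>80)
r,c=np.where(red[:, :]);
n,l,st,cc=cv2.connectedComponentsWithStats(cv2.dilate(red.astype(np.uint8),np.ones((5,5))))
for i in range(1,n): print(st[i],cc[i])
```

```text
[533.3274626  270.01091909 176.02390215] (array([0.0549, 0.0001, 0.0002]), array([ 0.03, -0.06, -0.11])) [ 0.38426431 -0.22158675  0.4720011 ]
[np.float64(201.50103861082266), np.float64(256.09277382033514)]
[np.float64(217.01352755685068), np.float64(256.0242734666878)]
[246 126  21  20 363] [256.06887052 135.33333333]
[241 193  28  37 822] [255.33333333 211.66545012]
```

View pics/w2.png

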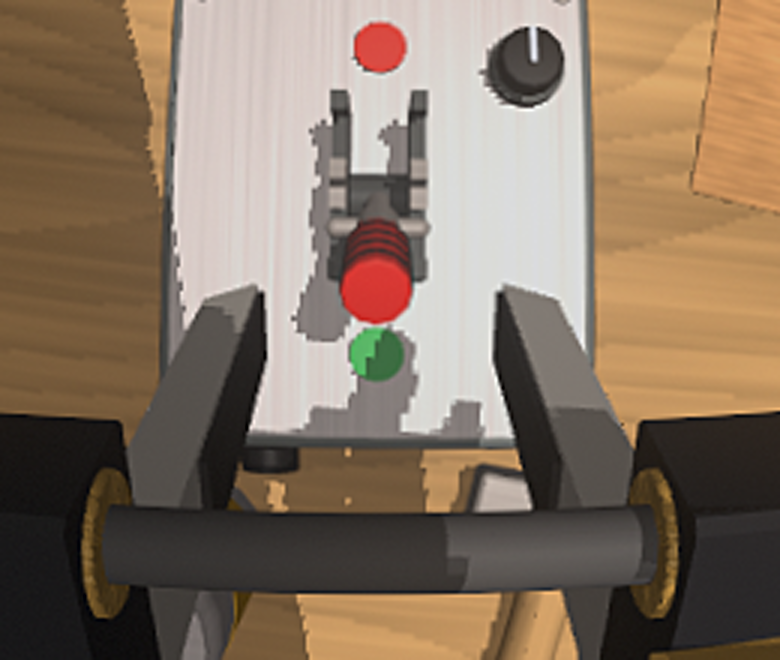

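The knob face is centred at about (216,255), within 1 px of the finger midline, so the alignment is good. Descending.

Emit:
step_arm(commands=[0.022,0.0005,-0.0006,0,0,0,0.04,0.022,0,0,0,0,0,0.03,0.011,0,0,0,0,0,0.024,0,0,0,0,0,0,0.022], squeeze=4)

```text
clock: 3.8
eef_pos: [514.2, 267.7, 128.6]
eef_rot: [1.567, 1.195, -3.033]
wrist_force: [-0.1, -0.6, 0.0]
finger_gap: 22.4
```

Emit:
step_arm(commands=[0,0,0,0,0,0,0.016,0,0,0,0,0,0,0.016,0,0,0,0,0,0,0.016], squeeze=4)

```text
clock: 4.18
eef_pos: [514.6, 267.3, 128.8]
eef_rot: [1.567, 1.196, -3.033]
wrist_force: [1.2, -5.3, 6.4]
finger_gap: 17.8
```

Run:
```python
from h import *
s=manip.read_state()
f=s["wrist_force"];print(s["eef_pos"],[x.round(4) for x in toolmove(s,*lev(0,54))],s["finger_gap"],f@EX,f@EY,f[2],s["moment"])
```

```text
[514.63004702 267.29855988 128.77478309] [array([0.004 , 0.0002, 0.0008]), array([0.15, 0.02, 0.31])] 17.789846435219296 0.6530226561542855 -5.4330936973396255 6.353580847852334 [-0.78589748  0.01227916  0.28184972]
```

Emit:
step_arm(commands=[-0.001,0,-0.0004,0,0,0,0.016,0,0,0,0,0,0,0.016], squeeze=4)

```text
clock: 4.42
eef_pos: [514.6, 267.2, 128.9]
eef_rot: [1.567, 1.195, -3.033]
wrist_force: [1.3, -2.5, 3.0]
finger_gap: 17.9
```

```bash
cat > r.py <<'E'
from h import *
import sys
s=manip.read_state();f=s["wrist_force"];Rt=R.from_euler("xyz",s["eef_rot"])
d=s["eef_pos"]-PIV
print("t",s["clock"],"pos",s["eef_pos"].round(1),"box xyz",(d@EX).round(1),(d@EY).round(1),d[2].round(1),"gap",s["finger_gap"].round(1),"F box",(f@EX).round(1),(f@EY).round(1),f[2].round(1),"Ftool",Rt.inv().apply(f).round(1),"L",np.hypot(d@EX,d[2]).round(1),"th",(.38-np.arctan2(d@EX,d[2])).round(3),"lean",np.round(.38-np.arctan2(-Rt.as_matrix()[:,0]@EX,-Rt.as_matrix()[2,0]),3))
E
python3 r.py
```

```text
Traceback (most recent call last):
  File "r.py", line 5, in <module>
    print("t",s["clock"],"pos",s["eef_pos"].round(1),"box xyz",(d@EX).round(1),(d@EY).round(1),d[2].round(1),"gap",s["finger_gap"].round(1),"F box",(f@EX).round(1),(f@EY).round(1),f[2].round(1),"Ftool",Rt.inv().apply(f).round(1),"L",np.hypot(d@EX,d[2]).round(1),"th",(.38-np.arctan2(d@EX,d[2])).round(3),"lean",np.round(.38-np.arctan2(-Rt.as_matrix()[:,0]@EX,-Rt.as_matrix()[2,0]),3))
                                                                                                                   ^^^^^^^^^^^^^^^^^^^^^
AttributeError: 'float' object has no attribute 'round'
```

Emit:
step_arm(commands=[-0.001,0,-0.0004,0,0,0,0.016,0,0,0,0,0,0,0.016], squeeze=4)

```text
clock: 4.68
eef_pos: [514.5, 267.0, 129.0]
eef_rot: [1.566, 1.194, -3.033]
wrist_force: [0.3, 0.1, -3.4]
finger_gap: 18.1
```

Emit:
step_arm(commands=[0,0,0,0,0,0,0.01,0,0,0,0,0,0,0.01], squeeze=40)

```text
clock: 4.92
eef_pos: [514.5, 267.0, 129.0]
eef_rot: [1.567, 1.194, -3.033]
wrist_force: [0.1, 0.8, -5.0]
finger_gap: 17.1
```

```bash
sed -i 's/s\["finger_gap"\].round(1)/round(float(s["finger_gap"]),1)/' r.py; python3 r.py
```

```text
t 4.925 pos [514.5 267.  129. ] box xyz 21.5 -1.1 54.0 gap 17.1 F box 0.2 0.8 -5.0 Ftool [ 4.6 -2.   0.8] L 58.2 th 0.001 lean 0.003
```

Emit:
step_arm(commands=[-0.002,0,0,0,0,0,0.01,-0.002,0,0,0,0,0,0.01,-0.002,0,0,0,0,0,0.01,0,0,0,0,0,0,0.01])

```text
clock: 5.42
eef_pos: [516.8, 267.1, 134.9]
eef_rot: [1.567, 1.194, -3.033]
wrist_force: [-2.0, 2.2, -8.9]
finger_gap: 17.8
```

```bash
python3 r.py
```

```text
t 5.425 pos [516.8 267.1 134.9] box xyz 23.8 -1.2 59.9 gap 17.8 F box -1.8 2.5 -8.9 Ftool [ 8.9 -1.7  2.4] L 64.5 th 0.002 lean 0.003
```

Emit:
step_arm(commands=[-0.001,0,-0.0003,0,0,0,0.01,0.0001,0.0042,0,0,0,-3.63,0.01,0.0001,0.0042,0,0,0,-3.63,0.01,0.0001,0.0042,0,0,0,-3.63,0.01,0,0,0,0,0,0,0.01])

```text
clock: 6.05
eef_pos: [505.1, 265.8, 140.1]
eef_rot: [1.56, 1.385, -3.039]
wrist_force: [2.4, 5.5, -10.2]
finger_gap: 17.4
```

```bash
python3 r.py
```

```text
t 6.05 pos [505.1 265.8 140.1] box xyz 12.0 -1.3 65.1 gap 17.4 F box 3.0 5.2 -10.2 Ftool [ 9.4 -4.8  5.1] L 66.2 th 0.198 lean 0.195
```

Emit:
step_arm(commands=[0.0003,0.0042,0.0007,0,0,-3.63,0.01,0.0001,0.0042,0,0,0,-3.63,0.01,0.0001,0.0042,0,0,0,-3.63,0.01,0.0001,0.0042,0,0,0,-3.63,0.01,0,0,0,0,0,0,0.01])

```text
clock: 6.68
eef_pos: [488.5, 264.2, 140.7]
eef_rot: [-1.554, 1.505, 0.13]
wrist_force: [2.5, 2.8, -9.5]
finger_gap: 17.1
```

```bash
python3 r.py
```

```text
t 6.675 pos [488.5 264.2 140.7] box xyz -4.6 -1.0 65.7 gap 17.1 F box 2.8 2.5 -9.5 Ftool [ 9.7 -2.2  2.4] L 65.9 th 0.45 lean 0.446
```

Past centre. Remaining: about 0.31 rad (17.8°).

Emit:
step_arm(commands=[0.0002,0.0042,0.0003,0,0,-3.6,0.01,0.0001,0.0042,0,0,0,-3.6,0.01,0.0001,0.0042,0,0,0,-3.6,0.01,0.0001,0.0042,0,0,0,-3.6,0.01,0,0,0,0,0,0,0.01])

```text
clock: 7.3
eef_pos: [472.0, 262.6, 137.1]
eef_rot: [-1.569, 1.255, 0.114]
wrist_force: [-0.2, 2.6, -8.2]
finger_gap: 17.2
```

```bash
python3 r.py
```

```text
t 7.3 pos [472.  262.6 137.1] box xyz -21.2 -0.8 62.1 gap 17.2 F box 0.1 2.6 -8.2 Ftool [7.8 2.5 2.6] L 65.6 th 0.709 lean 0.696
```

Emit:
step_arm(commands=[0.0001,0.0037,0.0002,0,0,-3.3,0.01,0,0,0,0,0,0,0.01,0.002,0,0,0,0,0,0.01,0.0025,0,0,0,0,0,0.01,0.002,0,0,0,0,0,0.01])

```text
clock: 7.92
eef_pos: [471.4, 262.6, 129.8]
eef_rot: [-1.568, 1.195, 0.115]
wrist_force: [0.1, 0.3, -6.8]
finger_gap: 17.6
```

```bash
python3 r.py
```

```text
t 7.925 pos [471.4 262.6 129.8] box xyz -21.8 -0.7 54.8 gap 17.6 F box 0.2 0.3 -6.8 Ftool [6.4 2.3 0.3] L 59.0 th 0.759 lean 0.755
```

Emit:
step_arm(commands=[0.001,0,0,0,0,0,0.01,0.0005,0,0,0,0,0,0.01,0,0,0,0,0,0,0.01])

```text
clock: 8.3
eef_pos: [471.7, 262.8, 128.8]
eef_rot: [-1.567, 1.194, 0.116]
wrist_force: [-0.3, -2.1, -3.6]
finger_gap: 17.2
```

Emit:
step_arm(commands=[0,0,0,0,0,0,0.03,0,0,0,0,0,0,0.045,0,0,0,0,0,0,0.05,0,0,0,0,0,0,0.05])

```text
clock: 8.8
eef_pos: [471.7, 262.9, 128.7]
eef_rot: [-1.566, 1.194, 0.117]
wrist_force: [0.2, 0.6, -0.4]
finger_gap: 49.4
```

Emit:
step_arm(commands=[-0.02,0,0,0,0,0,0.05,-0.035,0,0,0,0,0,0.05,-0.05,0,0,0,0,0,0.05,-0.05,0,0,0,0,0,0.05,-0.02,0,0,0,0,0,0.05])

```text
clock: 9.43
eef_pos: [407.5, 255.7, 294.4]
eef_rot: [-1.562, 1.191, 0.121]
wrist_force: [0.8, 0.1, -0.1]
finger_gap: 49.8
```

Run:
```python
from h import *
s=manip.read_state();print(s["eef_pos"],s["wrist_force"],s["clock"])
im=manip.camera("wrist");cv2.imwrite("pics/w3.png",cv2.resize(im[50:340,130:390,::-1],None,fx=2,fy=2,interpolation=2))
for L in(52,70,88): print(proj("wrist",PIV-EY+L*(-np.sin(.38)*EX+np.cos(.38)*EZ),s))
print("dot",proj("wrist",PIV-EY-52*EX,s),proj("wrist",PIV-EY+52*EX,s))
print(manip.find_in("lever_knob","wrist")[:1])
up=tool([0,0,-1],EY)
print(toolmove(s,[390,100,250],up))
```

```text
[407.49945458 255.65543108 294.41521592] [ 0.819689    0.10406023 -0.0833705 ] 9.425
[np.float64(168.4975535506285), np.float64(255.1276466188404)]
[np.float64(171.60382591019822), np.float64(255.13361297141307)]
[np.float64(175.03505693463018), np.float64(255.14029541220745)]
dot [np.float64(127.94639209994634), np.float64(255.13666857218053)] [np.float64(189.97906471403175), np.float64(255.10105508249418)]
[{'centre': [168.5, 254.9], 'score': 0.84}]
(array([ 0.0278,  0.0487, -0.1528]), array([ 0.14,  0.22, 21.75]))
```

View pics/w3.png

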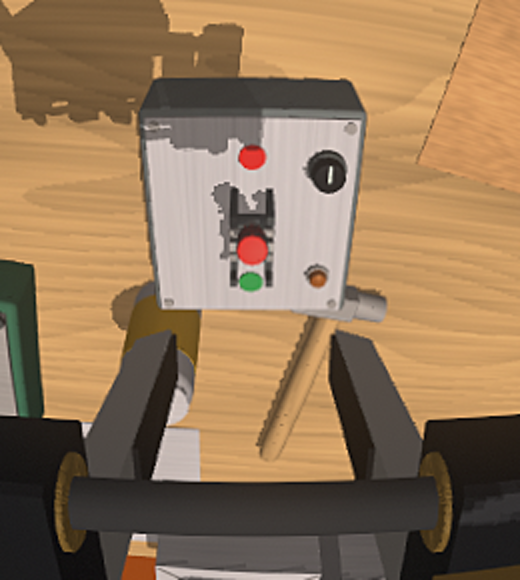

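Toggle is in OFF: knob face at about (174,256), dots exactly where predicted, so the box hasn't moved. Now to the roller.

Emit:
step_arm(commands=[0,0.0,-0.055,0,0,7.25,0.05,0,0,-0.055,0,0,7.25,0.05,0,0,-0.055,0,0,7.25,0.05,0,0,-0.055,6,0,0,0.076,0,0,-0.055,6,0,0,0.076])

```text
clock: 10.15
eef_pos: [433.1, -20.3, 289.3]
eef_rot: [1.462, 1.565, 2.932]
wrist_force: [0.6, 0.1, 0.7]
finger_gap: 66.6
```

Run:
```python
from h import *
s=manip.read_state();a=np.radians(-6)
print(s["eef_pos"],R.from_euler("xyz",s["eef_rot"]).as_matrix().round(3),toolmove(s,[350,-308,180],tool([0,0,-1],[-np.sin(a),np.cos(a),0])))
```

```text
[433.11713228 -20.28082054 289.33421388] [[-0.006 -0.995  0.101]
 [ 0.001  0.101  0.995]
 [-1.     0.006  0.001]] (array([ 0.1095,  0.0531, -0.2947]), array([ 0.23,  0.04, -0.35]))
```

Emit:
step_arm(commands=[0.01,0.0106,-0.059,0,0,0,0.076,0.01,0.0106,-0.059,0,0,-0.35,0.076,0.03,0.0106,-0.059,0,0,0,0.076,0.03,0.0106,-0.059,0,0,0,0.076,0.028,0.0106,-0.059,0,0,0,0.076])

```text
clock: 10.78
eef_pos: [353.8, -297.3, 186.3]
eef_rot: [-0.746, 1.569, 0.728]
wrist_force: [1.4, -1.2, 0.5]
finger_gap: 75.9
```

Emit:
step_arm(commands=[0,0,0,0,0,0,0.076,0,0,0,0,0,0,0.076])

```text
clock: 11.02
eef_pos: [354.8, -295.4, 187.7]
eef_rot: [-0.709, 1.569, 0.764]
wrist_force: [-0.2, 0.2, 0.7]
finger_gap: 75.9
```

Run:
```python
from h import *
s=manip.read_state();print(s["eef_pos"],s["clock"])
im=manip.camera("wrist");cv2.imwrite("pics/w4.png",im[:,:,::-1]);np.save("w4.npy",s,allow_pickle=True)
for d in manip.outline_of("roller_mid","wrist"):
    p=d["pixels"].astype(np.uint8);r,c=np.where(p);col=im[p>0].mean(0).round()
    print(d["score"],np.round(d["centre"],1),p.sum(),col,r.min(),r.max(),c.min(),c.max(),atz("wrist",d["centre"],30,s).round(1))
print(proj("wrist",[379,-308,44],s))
```

```text
[ 354.8396658  -295.41440836  187.71770918] 11.025
0.89 [264.2 259.5] 1679 [101.  51. 109.] 239 287 238 280 [ 474.2 -302.4   30. ]
0.6 [184.  166.2] 1818 [87. 47. 89.] 158 207 139 189 [ 355.8 -404.5   30. ]
[np.float64(198.61224000464864), np.float64(246.9574354768057)]
```

View pics/w4.png

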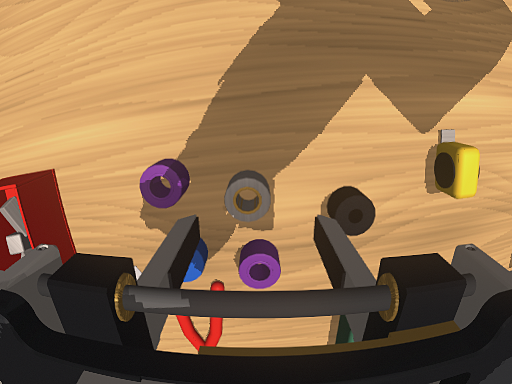

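The steel roller is at (197,247), with a purple one left, one below, and the black one right. Next, refine via the brass ring.

Run:
```python
from h import *
s=np.load("w4.npy",allow_pickle=True).item();im=cv2.imread("pics/w4.png")
K=8;x0,y0=215,160
c=cv2.resize(im[y0:y0+70,x0:x0+70],None,fx=K,fy=K,interpolation=2)
for rad,z in((27,44),(13,44),(18,44),(27,0)):
    pts=np.array([proj("wrist",[379+rad*np.cos(t),-308+rad*np.sin(t),z],s) for t in np.linspace(0,2*np.pi,60)])
    cv2.polylines(c,[np.round((pts[:,::-1]-[x0,y0]+.5)*K).astype(int)],True,(0,255,0),1)
cv2.imwrite("pics/w4c.png",c)
```

```text
(no output)
```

View pics/w4c.png

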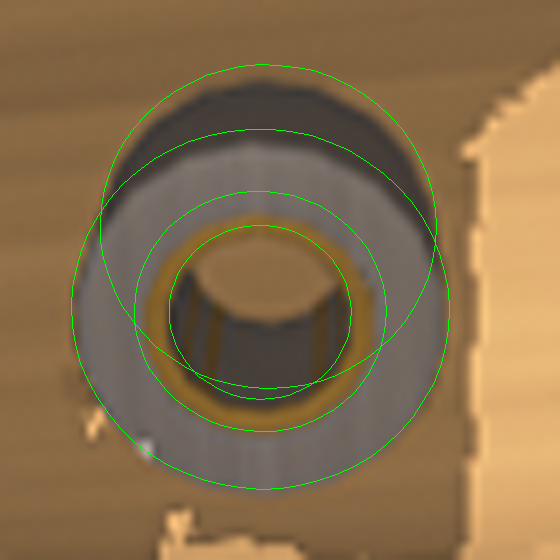

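Run:
```python
from h import *
s=manip.read_state();a=np.radians(-6)
print(toolmove(s,[380.1,-307.6,70],tool([0,0,-1],[-np.sin(a),np.cos(a),0])))
```

```text
(array([ 0.1186, -0.0255, -0.0103]), array([0.52, 0.02, 0.15]))
```

Emit:
step_arm(commands=[0.015,-0.0255,-0.0103,0,0,0,0.076,0.04,0,0,0.5,0,0.15,0.076,0.045,0,0,0,0,0,0.076,0.019,0,0,0,0,0,0.076,0,0,0,0,0,0,0.076])

```text
clock: 11.75
eef_pos: [379.6, -307.2, 68.9]
eef_rot: [0.793, 1.569, 2.259]
wrist_force: [-0.4, 0.4, 0.5]
finger_gap: 76.2
```

Run:
```python
from h import *
s=manip.read_state();a=np.radians(-6)
print(s["eef_pos"],toolmove(s,[380.1,-307.6,11],tool([0,0,-1],[-np.sin(a),np.cos(a),0])),R.from_euler("xyz",s["eef_rot"]).as_matrix()[:,0])
```

```text
[ 379.603507   -307.17924817   68.94464415] (array([ 0.0579, -0.0006, -0.0005]), array([ 0.05,  0.09, -0.09])) [-0.00144348  0.0017538  -0.99999742]
```

Emit:
step_arm(commands=[0.025,-0.0006,-0.0004,0,0,0,0.076,0.023,0,0,0,0,0,0.076,0.01,0,0,0,0,0,0.066,0,0,0,0,0,0,0.06,0,0,0,0,0,0,0.06], squeeze=5)

```text
clock: 12.38
eef_pos: [380.5, -309.1, 12.6]
eef_rot: [-1.967, 1.57, -0.502]
wrist_force: [0.8, 0.2, 0.2]
finger_gap: 60.2
```

Emit:
step_arm(commands=[0,0,0,0,0,0,0.05,0,0,0,0,0,0,0.05,0,0,0,0,0,0,0.05,0,0,0,0,0,0,0.05])

```text
clock: 12.88
eef_pos: [380.3, -308.9, 12.3]
eef_rot: [-1.377, 1.57, 0.088]
wrist_force: [-0.6, 2.8, 7.8]
finger_gap: 54.9
```

Emit:
step_arm(commands=[0,0,0,0,0,0,0.045,0,0,0,0,0,0,0.045], squeeze=35)

```text
clock: 13.12
eef_pos: [380.4, -308.9, 12.3]
eef_rot: [-1.282, 1.57, 0.183]
wrist_force: [-0.7, 3.0, 8.1]
finger_gap: 54.0
```

Emit:
step_arm(commands=[-0.01,0,0,0,0,0,0.045,-0.045,0,0,0,0,0,0.045,-0.055,0,0,0,0,0,0.045,-0.055,0,0,0,0,0,0.045,-0.03,0,0,0,0,0,0.045])

```text
clock: 13.75
eef_pos: [380.0, -309.0, 209.5]
eef_rot: [-2.16, 1.569, -0.695]
wrist_force: [0.3, 0.3, -6.8]
finger_gap: 53.9
```

Run:
```python
from h import *
s=manip.read_state();a=np.radians(-6)
print(s["eef_pos"],s["finger_gap"],s["wrist_force"],toolmove(s,[661,-5,205],tool([0,0,-1],[-np.sin(a),np.cos(a),0])))
```

```text
[ 380.03379978 -308.95303032  209.51743182] 53.94915763671665 [ 0.32992565  0.28078551 -6.82858411] (array([ 0.0046, -0.2474,  0.3319]), array([-0.05, -0.06,  0.1 ]))
```

Emit:
step_arm(commands=[0,-0.031,0.0415,0,0,0,0.045,0,-0.031,0.0415,0,0,0,0.045,0,-0.031,0.0415,0,0,0,0.045,0,-0.031,0.0415,0,0,0,0.045,0,-0.031,0.0415,0,0,0,0.045])

```text
clock: 14.38
eef_pos: [556.5, -117.4, 206.5]
eef_rot: [1.172, 1.569, 2.638]
wrist_force: [0.8, -0.5, -6.7]
finger_gap: 54.3
```

Emit:
step_arm(commands=[0,-0.031,0.0415,0,0,0,0.045,0,-0.031,0.0415,0,0,0,0.045,0,-0.03,0.0415,0,0,0,0.045,0,0,0,0,0,0,0.045,0,0,0,0,0,0,0.045])

```text
clock: 15.0
eef_pos: [660.1, -4.9, 206.1]
eef_rot: [1.438, 1.569, 2.903]
wrist_force: [0.1, 0.3, -5.6]
finger_gap: 53.9
```

Run:
```python
from h import *
s=manip.read_state();print(s["eef_pos"],s["clock"],R.from_euler("xyz",s["eef_rot"]).as_matrix().round(4))
im=manip.camera("wrist")[:,:,::-1];cv2.imwrite("pics/w5.png",im);np.save("w5.npy",s,allow_pickle=True)
cv2.imwrite("pics/w5c.png",cv2.resize(im[100:300,140:380],None,fx=3,fy=3,interpolation=2))
print(proj("wrist",[662.6,-5.4,130],s),manip.find_in("pin_top","wrist")[:2])
```

```text
[660.05151951  -4.94371343 206.08039954] 15.0 [[-1.900e-03 -9.945e-01  1.051e-01]
 [ 5.000e-04  1.051e-01  9.945e-01]
 [-1.000e+00  1.900e-03  3.000e-04]]
[np.float64(197.76658301819026), np.float64(255.7927207348732)] [{'centre': [173.9, 202.7], 'score': 0.81}, {'centre': [11.1, 103.5], 'score': 0.26}]
```

View pics/w5c.png

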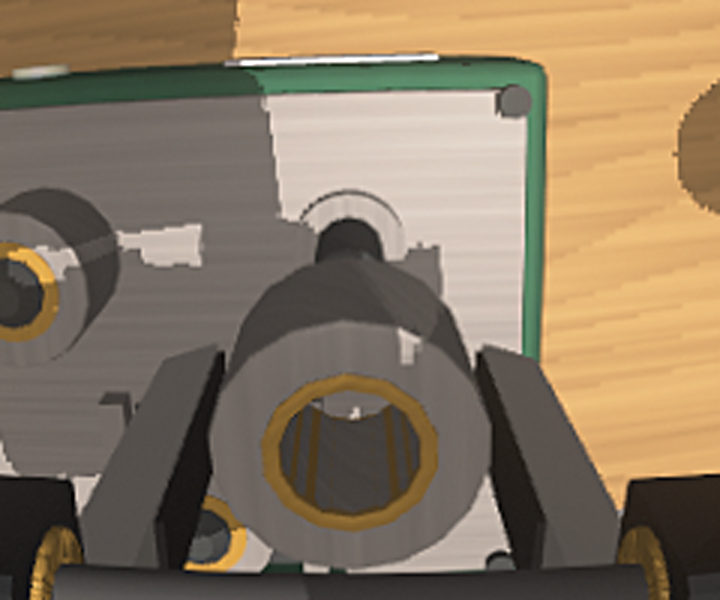

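Run:
```python
from h import *
from scipy.optimize import least_squares as LS
s=np.load("w5.npy",allow_pickle=True).item()
def fit(pts,z,r):
    w=np.array([atz("wrist",(100+(y+.5)/3-.5,140+(x+.5)/3-.5),z,s)[:2] for x,y in pts])
    q=LS(lambda c:np.hypot(*(w-c).T)-r,w.mean(0));q2=LS(lambda c:np.hypot(*(w-c[:2]).T)-c[2],[*w.mean(0),r]);return q.x.round(1),q.fun.round(1),q2.x.round(1)
print("shoulder",fit([(300,225),(310,207),(325,196),(350,190),(375,195),(392,210),(403,235)],78,20))
z=s["eef_pos"][2]-12.3+44
print("bore",fit([(280,455),(420,455),(350,390),(350,514)],z,13))
print("outer",fit([(211,430),(490,430),(350,568),(262,345),(437,345),(350,321)],z,27))
# pin top from static top cam: shoulder and fitted
print(manip.read_state()["eef_pos"])
im=cv2.imread("pics/top0.png");cv2.imwrite("pics/pint.png",cv2.resize(im[120:165,230:320],None,fx=8,fy=8,interpolation=2))
```

```text
shoulder (array([660.9,  -4.7]), array([-0.8, -0.1,  0.1,  0.2,  0.4, -0.2, -0.7]), array([659.5,  -4.5,  18.9]))
bore (array([660.1,  -4.7]), array([0. , 0. , 0.1, 0.1]), array([660.1,  -4.7,  13.1]))
outer (array([660.2,  -4.7]), array([-0.8, -0.7, -1.2, -0.1, -0.3, -0.6]), array([659.8,  -4.6,  26.3]))
[660.05658425  -5.61324617 206.74121032]
```

View pics/pint.png

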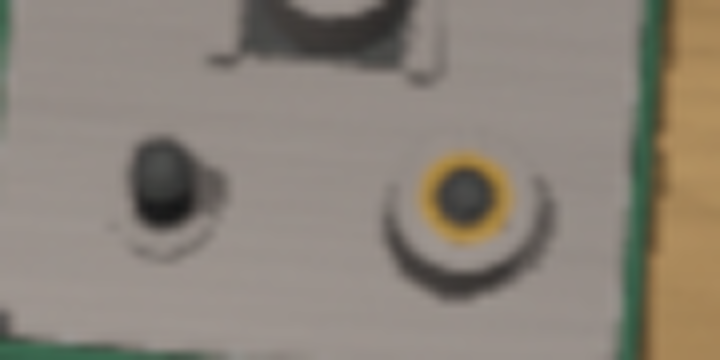

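Roller bore (660.1,-4.7) and shoulder (660.5,-4.6) agree within about 1 mm. Lowering with force feedback.

Emit:
step_arm(commands=[0.02,-0.0005,0.0004,0,0,0,0.045,0.02,0,0,0,0,0,0.045,0.015,0,0,0,0,0,0.045,0.006,0,0,0,0,0,0.045,0,0,0,0,0,0,0.045])

```text
clock: 15.72
eef_pos: [661.1, -4.5, 145.8]
eef_rot: [0.465, 1.57, 1.93]
wrist_force: [0.7, -0.6, -6.7]
finger_gap: 53.9
```

Emit:
step_arm(commands=[0.003,0,0,0,0,0,0.045,0.003,0,0,0,0,0,0.045,0.003,0,0,0,0,0,0.045,0.003,0,0,0,0,0,0.045])

```text
clock: 16.23
eef_pos: [661.1, -4.3, 133.4]
eef_rot: [0.578, 1.57, 2.044]
wrist_force: [0.4, -0.2, -6.7]
finger_gap: 54.1
```

Emit:
step_arm(commands=[0.005,0,0,0,0,0,0.045,0.006,0,0,0,0,0,0.045,0.006,0,0,0,0,0,0.045,0.006,0,0,0,0,0,0.045])

```text
clock: 16.73
eef_pos: [661.1, -4.3, 110.1]
eef_rot: [0.692, 1.57, 2.158]
wrist_force: [0.4, -0.8, -6.2]
finger_gap: 54.2
```

Emit:
step_arm(commands=[0.005,0,0,0,0,0,0.045,0.005,0,0,0,0,0,0.045,0.003,0,0,0,0,0,0.045,0.002,0,0,0,0,0,0.045])

```text
clock: 17.23
eef_pos: [661.1, -4.3, 95.5]
eef_rot: [0.564, 1.57, 2.03]
wrist_force: [0.7, -0.6, -4.5]
finger_gap: 54.4
```

Emit:
step_arm(commands=[0.002,0,0,0,0,0,0.045,0.002,0,0,0,0,0,0.045,0.001,0,0,0,0,0,0.045,0,0,0,0,0,0,0.045])

```text
clock: 17.73
eef_pos: [661.1, -4.3, 90.5]
eef_rot: [0.669, 1.57, 2.134]
wrist_force: [0.6, -1.7, -6.6]
finger_gap: 54.5
```

Emit:
step_arm(commands=[0.001,0,0,0,0,0,0.045,0.001,0,0,0,0,0,0.045,0,0,0,0,0,0,0.045])

```text
clock: 18.1
eef_pos: [661.2, -4.3, 90.4]
eef_rot: [-0.862, 1.57, 0.603]
wrist_force: [-7.1, -2.5, 9.2]
finger_gap: 54.1
```

Contact came at TCP z 90.4, as predicted (90.3), so it is seated. Releasing.

Emit:
step_arm(commands=[-0.001,0,0,0,0,0,0.053,0,0,0,0,0,0,0.058,0,0,0,0,0,0,0.07,0,0,0,0,0,0,0.076], squeeze=4)

```text
clock: 18.6
eef_pos: [661.2, -4.2, 89.6]
eef_rot: [0.302, 1.57, 1.767]
wrist_force: [0.3, 0.1, 0.3]
finger_gap: 74.0
```

Emit:
step_arm(commands=[-0.03,0,0,0,0,0,0.076,-0.055,0,0,0,0,0,0.076,-0.055,0,0,0,0,0,0.076,0,0.05,0.035,0,0,0,0.076,0,0.05,0.035,0,0,0,0.076])

```text
clock: 19.23
eef_pos: [568.0, 76.5, 229.9]
eef_rot: [-0.502, 1.57, 0.963]
wrist_force: [1.0, -0.0, -0.4]
finger_gap: 75.9
```

Run:
```python
from h import *
s=manip.read_state();print(s["eef_pos"],s["clock"])
w=manip.camera("wrist")[:,:,::-1];side=manip.camera("side")[:,:,::-1]
a=cv2.resize(w[100:340,130:390],(520,480),interpolation=2);b=cv2.resize(side[130:230,250:380],(280,215),interpolation=2);c=cv2.resize(side[110:200,160:280],(280,210),interpolation=2)
o=np.zeros((480,800,3),np.uint8);o[:,:520]=a;o[:215,520:]=b;o[220:430,520:]=c;cv2.imwrite("pics/w6.png",o)
for z,r in((122,27),(122,13)): print(z,r,[np.round(proj("wrist",[660.7+r*i,-4.6+r*j,z],s)) for i,j in((-1,0),(1,0),(0,1),(0,-1))])
print(toolmove(s,*lev(.76,115,PIV-EY)))
```

```text
[567.97212198  76.49165508 229.90926759] 19.225
122 27 [array([250., 189.]), array([290., 198.]), array([270., 217.]), array([272., 172.])]
122 13 [array([261., 192.]), array([281., 196.]), array([270., 205.]), array([272., 183.])]
(array([0.0482, 0.1361, 0.17  ]), array([-12.25,  -2.3 , -21.65]))
```

View pics/w6.png

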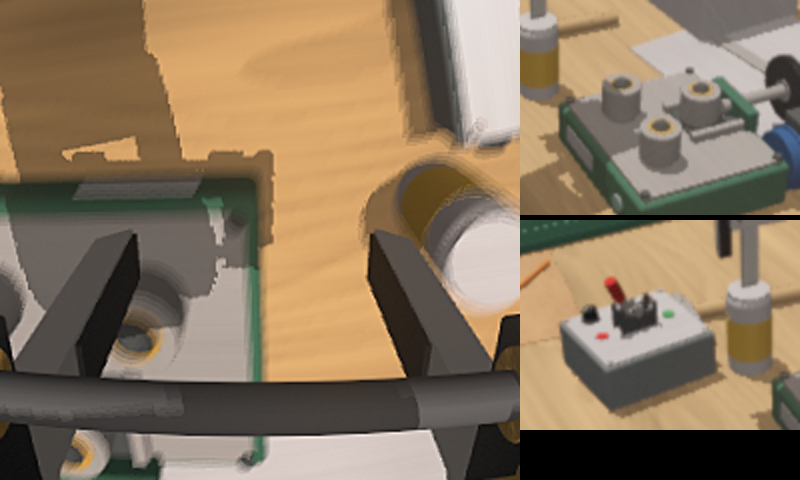

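Picture shows three rollers level on the bender (right inset), the toggle at OFF, and the box in place. Back to the toggle.

Run:
```python
from h import *
s=manip.read_state();print(s["eef_pos"],toolmove(s,*lev(.76,167,PIV-EY)))
```

```text
[565.92169845  78.74351662 230.14066443] (array([0.0004, 0.152 , 0.1645]), array([-12.02,  -2.24, -21.74]))
```

Emit:
step_arm(commands=[0,0.038,0.041,0,0,0,0.05,0,0.038,0.041,0,0,0,0.05,0,0.038,0.041,0,0,0,0.05,0,0.038,0.041,0,0,0,0.05,0,0,0,-4,-0.75,-7.25,0.05])

```text
clock: 19.95
eef_pos: [434.8, 257.0, 229.9]
eef_rot: [-1.494, 1.442, 0.045]
wrist_force: [0.8, 0.4, 1.3]
finger_gap: 49.5
```

Emit:
step_arm(commands=[0,0,0,-4,-0.75,-7.25,0.05,0,0,0,-4,-0.75,-7.25,0.05,0,0,0,0,0,0,0.05])

```text
clock: 20.32
eef_pos: [434.6, 254.8, 230.0]
eef_rot: [-1.572, 1.19, 0.106]
wrist_force: [0.4, -0.5, 0.4]
finger_gap: 49.9
```

Run:
```python
from h import *
s=manip.read_state();print(s["eef_pos"],toolmove(s,*lev(.76,112,PIV-EY)))
```

```text
[434.58225392 254.81519894 230.00831964] (array([0.0539, 0.0025, 0.0035]), array([-0.15, -0.08,  0.04]))
```

Emit:
step_arm(commands=[0.022,0.0025,0.0035,-0.15,0,0,0.05,0.032,0,0,0,0,0,0.045,0,0,0,0,0,0,0.045])

```text
clock: 20.7
eef_pos: [452.7, 259.6, 177.1]
eef_rot: [-1.578, 1.195, 0.1]
wrist_force: [0.7, 1.0, 0.3]
finger_gap: 44.6
```

Run:
```python
from h import *
s=manip.read_state();print(s["eef_pos"],toolmove(s,[471.7,262.8,128.7],lev(.76,58)[1]))
im=manip.camera("wrist")[:,:,::-1]
hsv=cv2.cvtColor(np.ascontiguousarray(im),cv2.COLOR_BGR2HSV);red=((hsv[...,0]<8)|(hsv[...,0]>172))&(hsv[...,1]>150)&(hsv[...,2]>80)
n,l,st,cc=cv2.connectedComponentsWithStats(cv2.dilate(red.astype(np.uint8),np.ones((5,5))))
for i in range(1,n): print(st[i],cc[i])
print(proj("wrist",PIV-.9*EY+88*(-np.sin(.38)*EX+np.cos(.38)*EZ),s),proj("wrist",PIV-.9*EY-52*EX,s))
```

```text
[452.68419027 259.6251741  177.13423328] (array([ 0.0521, -0.0001,  0.0013]), array([-0.14, -0.22, -0.26]))
[247 130  23  21 425] [257.94823529 140.16      ]
[244 199  28  30 660] [257.9969697  214.56060606]
[417 327  13  15 122] [423.8852459  334.86065574]
[ 92 330  10  12 101] [ 96.68316832 335.86138614]
[np.float64(216.39082603204824), np.float64(257.0076374876664)] [np.float64(139.51255562012278), np.float64(257.00604334098733)]
```

Emit:
step_arm(commands=[0.022,0,0.0013,-0.1,-0.1,-0.2,0.04,0.022,0,0,0,0,0,0.03,0.008,0,0,0,0,0,0.024,0,0,0,0,0,0,0.022,0,0,0,0,0,0,0.022], squeeze=4)

```text
clock: 21.38
eef_pos: [471.8, 263.8, 131.7]
eef_rot: [-1.57, 1.186, 0.111]
wrist_force: [-0.7, 0.3, -0.1]
finger_gap: 22.4
```

Emit:
step_arm(commands=[0,0,0,0,0,0,0.016,0,0,0,0,0,0,0.016,0,0,0,0,0,0,0.016], squeeze=4)

```text
clock: 21.75
eef_pos: [471.9, 263.2, 131.5]
eef_rot: [-1.573, 1.186, 0.108]
wrist_force: [-1.3, -5.7, 5.4]
finger_gap: 17.7
```

```bash
python3 r.py
```

```text
t 21.75 pos [471.9 263.2 131.5] box xyz -21.3 -0.2 56.5 gap 17.7 F box -1.9 -5.6 5.4 Ftool [-5.7 -0.3 -5.6] L 60.3 th 0.741 lean 0.765
```

Emit:
step_arm(commands=[-0.001,0.0003,-0.0008,0,0,0,0.016,-0.0005,0,0,0,0,0,0.016,0,0,0,0,0,0,0.016], squeeze=4)

```text
clock: 22.12
eef_pos: [470.9, 262.7, 131.9]
eef_rot: [-1.572, 1.186, 0.11]
wrist_force: [4.9, -0.9, -3.7]
finger_gap: 18.0
```

Emit:
step_arm(commands=[0,0,0,0,0,0,0.01,0,0,0,0,0,0,0.01], squeeze=40)

```text
clock: 22.38
eef_pos: [471.0, 262.7, 131.8]
eef_rot: [-1.572, 1.187, 0.11]
wrist_force: [5.2, -1.2, -4.9]
finger_gap: 17.6
```

```bash
python3 r.py
```

```text
t 22.375 pos [471.  262.7 131.8] box xyz -22.2 -0.5 56.8 gap 17.6 F box 5.1 -1.7 -4.9 Ftool [ 6.4 -2.9 -1.7] L 61.0 th 0.753 lean 0.764
```

Emit:
step_arm(commands=[-0.002,-0.0006,0,0,0,0,0.01,-0.002,0,0,0,0,0,0.01,-0.002,0,0,0,0,0,0.01,0,0,0,0,0,0,0.01])

```text
clock: 22.88
eef_pos: [468.9, 262.5, 137.4]
eef_rot: [-1.572, 1.187, 0.11]
wrist_force: [2.4, -0.1, -8.0]
finger_gap: 17.3
```

```bash
python3 r.py
```

```text
t 22.875 pos [468.9 262.5 137.4] box xyz -24.3 -0.6 62.4 gap 17.3 F box 2.3 -0.3 -8.0 Ftool [ 8.3  0.8 -0.3] L 67.0 th 0.751 lean 0.764
```

Emit:
step_arm(commands=[-0.0007,0,0,0,0,0,0.01,0.0001,-0.0043,0,0,0,3.63,0.01,0.0001,-0.0043,0,0,0,3.63,0.01,0.0001,-0.0043,0,0,0,3.63,0.01,0,0,0,0,0,0,0.01])

```text
clock: 23.5
eef_pos: [481.1, 263.7, 141.3]
eef_rot: [-1.575, 1.378, 0.107]
wrist_force: [-1.5, 1.3, -9.7]
finger_gap: 16.9
```

```bash
python3 r.py
```

```text
t 23.5 pos [481.1 263.7 141.3] box xyz -12.0 -0.7 66.3 gap 16.9 F box -1.3 1.4 -9.7 Ftool [9.3 3.1 1.4] L 67.4 th 0.559 lean 0.573
```

Emit:
step_arm(commands=[0.0003,-0.0043,0.0002,0,0,3.63,0.01,0.0001,-0.0043,0,0,0,3.63,0.01,0.0001,-0.0043,0,0,0,3.63,0.01,0.0001,-0.0043,0,0,0,3.63,0.01,0,0,0,0,0,0,0.01])

```text
clock: 24.12
eef_pos: [498.2, 265.6, 142.2]
eef_rot: [1.596, 1.512, -3.006]
wrist_force: [-1.2, -2.2, -8.9]
finger_gap: 17.3
```

```bash
python3 r.py
```

```text
t 24.125 pos [498.2 265.6 142.2] box xyz 5.2 -0.7 67.2 gap 17.3 F box -1.4 -2.1 -8.9 Ftool [ 9.   0.9 -2.1] L 67.4 th 0.303 lean 0.321
```

Emit:
step_arm(commands=[0.0001,-0.0043,-0.0002,0,0,3.63,0.01,0.0001,-0.0043,0,0,0,3.63,0.01,0.0001,-0.0043,0,0,0,3.63,0.01,0.0001,-0.0043,0,0,0,3.63,0.01,0,0,0,0,0,0,0.01])

```text
clock: 24.75
eef_pos: [515.0, 267.4, 139.0]
eef_rot: [1.576, 1.259, -3.026]
wrist_force: [0.1, -3.9, -9.2]
finger_gap: 17.2
```

```bash
python3 r.py
```

```text
t 24.75 pos [515.  267.4 139. ] box xyz 22.0 -0.7 64.0 gap 17.2 F box -0.4 -3.9 -9.2 Ftool [ 8.9 -2.5 -3.9] L 67.7 th 0.049 lean 0.068
```

Emit:
step_arm(commands=[0.0001,-0.0036,-0.0004,0,0,3.6,0.01,0,0,0,0,0,0,0.01,0.002,0,0,0,0,0,0.01,0.0025,0,0,0,0,0,0.01,0.002,0,0,0,0,0,0.01])

```text
clock: 25.38
eef_pos: [516.1, 267.4, 133.1]
eef_rot: [1.572, 1.197, -3.03]
wrist_force: [3.6, -1.9, -6.8]
finger_gap: 17.3
```

```bash
python3 r.py
```

```text
t 25.375 pos [516.1 267.4 133.1] box xyz 23.1 -0.8 58.1 gap 17.3 F box 3.4 -2.3 -6.8 Ftool [ 5.1 -5.6 -2.3] L 62.5 th 0.001 lean 0.006
```

Emit:
step_arm(commands=[0.001,-0.0004,0,0,0,0,0.01,0.0008,0,0,0,0,0,0.01,0,0,0,0,0,0,0.01])

```text
clock: 25.75
eef_pos: [516.0, 267.4, 131.6]
eef_rot: [1.571, 1.196, -3.03]
wrist_force: [2.0, -2.2, 0.8]
finger_gap: 17.0
```

Emit:
step_arm(commands=[0,0,0,0,0,0,0.03,0,0,0,0,0,0,0.045,0,0,0,0,0,0,0.05,0,0,0,0,0,0,0.05])

```text
clock: 26.25
eef_pos: [515.7, 267.4, 131.0]
eef_rot: [1.572, 1.195, -3.03]
wrist_force: [0.2, 0.0, -1.2]
finger_gap: 49.6
```

Emit:
step_arm(commands=[-0.02,0,0,0,0,0,0.05,-0.035,0,0,0,0,0,0.05,-0.05,0,0,0,0,0,0.05,0,0,-0.04,0,0,0,0.05,0,0,0,0,0,0,0.05])

```text
clock: 26.88
eef_pos: [559.0, 230.0, 229.0]
eef_rot: [1.572, 1.195, -3.032]
wrist_force: [0.2, 1.0, -0.2]
finger_gap: 50.0
```

Run:
```python
from h import *
s=manip.read_state();print(s["eef_pos"],s["wrist_force"],s["clock"])
w=manip.camera("wrist")[:,:,::-1];side=manip.camera("side")[:,:,::-1]
a=cv2.resize(w[100:340,130:390],(520,480),interpolation=2);b=cv2.resize(side[130:230,250:380],(280,215),interpolation=2);c=cv2.resize(side[110:200,160:280],(280,210),interpolation=2)
o=np.zeros((480,800,3),np.uint8);o[:,:520]=a;o[:215,520:]=b;o[220:430,520:]=c;cv2.imwrite("pics/w7.png",o)
print("crop px pred row,col",[((np.array(proj("wrist",p,s))-[100,130])*2).round() for p in(PIV-EY-52*EX,PIV-EY+52*EX,PIV-EY+88*(np.sin(.38)*EX+np.cos(.38)*EZ))])
```

```text
[558.98450808 230.02692631 228.95363123] [ 0.15966658  0.9731837  -0.24071508] 26.875
crop px pred row,col [array([ 61., 320.]), array([232., 323.]), array([187., 343.])]
```

View pics/w7.png

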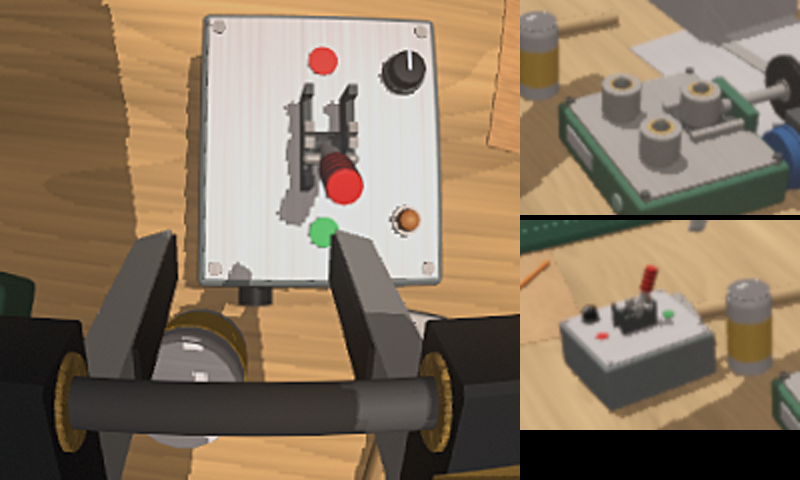

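The dots (61,322) and (232,323) and the knob face (186,344) match predictions: the toggle is ON with the knob down, the box hasn't moved, and three rollers are seated. Handing in.

```bash
python3 -c "
from cell import manip
print(manip.sign_off())"
```

```text
the job is handed in; nothing more can be done
None
```

The job is done in the order asked and handed in at about 27 s. I threw the toggle to OFF, lowered the steel roller down the bare pin onto its shoulder, and threw the toggle back to ON.

- **Toggle:** the end angles I measured were 0.759 rad at OFF and 0.001 rad at ON, and each time the knob was let down before I released it. In the last picture it leans to the green dot with the knob face within 1 px of the predicted spot.
- **Switch box:** in the last picture its dots were within about 1 px of prediction. Forces at the knob stayed around 11 N or less, so it should not have shifted.
- **Roller:** contact came at a tool height of 90.4 mm against 90.3 mm predicted. I released it only after that, and the later pictures show it level with the two fitted rollers.
- **End state:** the gripper is clear of everything. The networks' first pin and roller detections were partly look-alikes, so I located those by triangulation and by fitting to the pictures. I did not measure the other things on the bench again.

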